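# Set the balm doser for the small tins

### The arm

A 6-joint arm with a two-finger parallel gripper is mounted at the origin on a cart in front of the work surface, level with it; the furniture and walls round the work are solid. World frame = base frame: x ahead of the robot, y to its left, z up, the work surface at z = 0. Lengths are in m, angles in rad, forces in N, time in s.
With the tool pointing down it reaches from about 0.35 to 0.85 m from the base axis. Payload 8.1 kg.
Tool frame: the origin (TCP) lies between the finger pads, 19 mm behind the fingertips; this is the grasp point; z points along the fingers, y is the line along which they close (so a half turn about z gives the same grasp; the last joint's range is limited). The gripper opens to 93 mm and grips with 3 to 60 N. Pads are 15 mm wide; open, the fingers measure 128 mm over their backs; the gripper's body (75 mm by 188 mm) begins 65 mm behind the grasp point.
Start: joints at [-1.431, 0.13, 1.488, -0, 1.523, -0.085], TCP at [0.134, -0.585, 0.237] pointing down, gripper open.
Joint ranges: [-2.96, 2.96], [-0.89, 2.26], [0.02, 2.5], [-1.34, 4.48], [0, 2.73], [-2.66, 2.66]. Speed limits (rad/s): [2.39, 2.39, 2.79, 3.14, 3.14, 3.14].

### API

Orientations are given as a rotation vector (axis times angle).
In Python, from plant import readout, read_camera, get_calibration, job gives the robot as it stands.
- The arm moves only by the shell command python3 -m handwheel 'ROWS' [FORCE]. ROWS is JSON, a list of rows, each a list of 5 numbers: the shift along the world's x, y, z in cm, then the turn about the world's z in rad, then the closure, from 0 (fully open) to 1 (shut). In form: [[tx, ty, tz, spin, gripper], ...]. A call has 1 to 10 rows; each row shifts and turns the commanded pose from where the row before left it; what a row does not reach is not made up. A row lasts 1/8 s, in which the tool goes at most 62.5 mm and 10.7 degrees, less where a joint would pass 70% of its speed; a pose out of reach is approached as far as the arm can. A call is refused whole if a number of a shift passes 6.25 or a number of a turn 0.188, either way. A call with a gripper value outside its range is refused whole. The fingers move at their own pace and stop on an object; FORCE is the grip in N (left out, the last holds). Time passes only in rows, so rows that do not move let the fingers close. It gives the time, the measured TCP pose, the force, the opening and the grip force at its end, in the units of the state.
- readout.read_state(): the state, without advancing time (a new reading comes with each control period).
- read_camera(name): name is "side" or "top"; returns the picture (384x512x3 uint8, red, green, blue); there is no depth.
- get_calibration(name): a dict with "fovy" (degrees; the focal length in pixels is half the picture's height over the tangent of half this angle, whatever the lens; pixels are square), "cx", "cy" (the principal point, pixels), "pose" (4x4, takes a point from camera to world coordinates). Camera axes: x right, y down, z forward; pixel columns grow to the right and rows downward; lengths in m; the calibration is good to about 2 mm. A picture is of the moment at which its call begins. get_calibration takes no time and is no camera call.
- job.close_job(): hands the job in; it is judged then, once.
The state is a dict: "t": time; "q": joint angles; "dq": joint speeds; "joint_torque": joint torques, N m; "tool_pos": TCP position; "orientation": TCP orientation; "force": force on the tool from outside, world axes, zero at the start; "wrist_torque": the same for the moment, N m; "opening": finger opening in m; "gripper_force": force on a finger pad.
Only numpy, scipy, OpenCV 4.12 (cv2) and the standard library are available. Lean on these libraries where they do the work, as an engineer would, in place of code of your own. Each camera call takes 0.05 s, during which the arm holds its last target. There are 200 camera calls.

### The job

Get the doser ready to fill small tins: turn its fill dial clockwise all the way to its closed stop, then open it exactly four clicks from there, and swing the plate that carries the empty tin fully home against its stop (a light push near its free front corner does it). The tin must stay standing in its nest, which brings it under the spout, and everything else on the bench stays where it is.

Things in the scene. Friction and masses are not known exactly. Their poses are not given: they have to be found in the camera images.
- doser: White bench doser, fixed: housing 140 wide, 133 deep, 111 high; on its left a steel metering tube with hopper (top at 192) and spout. Origin on the bench; x runs front to back, y to the left, z up. The dark dial panel faces the front and slopes 25 deg from level, outward normal (-0.423, 0, 0.906); the dial's axis pierces it at (-20, -100, 86). Front turned about 33 deg to the robot's right.
- dial (a joint): Fill dial, a black fluted round knob 40 across on the sloping panel, grip zone 7 to 35 off the panel. 0 = closed stop (white pointer at the red dot, lower right); grows as it turns anticlockwise (opens), to 4.19. Spring detents every 20 deg (0.349 rad) from 0, about 0.15 Nm to pass one; it settles in the nearest. Starts 2 to 5 clicks open. Round, so it can be gripped at any angle.
- dial_grip (a point): Point on the dial's axis, 28 mm off the panel, 7 below the knob's top: with the TCP here the fingertips end 9 off the panel (a skirt 54 across fills the first 6). Its z axis points outward along the dial's axis (square to the panel); x and y turn with the dial.
- dial_mark (a point): Outer end of the dial's white pointer line, 26.5 mm from the axis and 7 off the panel. It turns with the dial.
- tin_plate: White plate 165 x 90 x 12, swings level about a fixed pin at its back left corner; underside 18 over the bench. Origin on the pin's axis, at the underside; it spans x -147 to 18, y -72 to 18. Fully home its axes are parallel to the doser's, right edge on a black rubber post; it starts 0.45 to 0.8 rad clockwise of that (from above), free end to the left. Stays where left; 2 N at its end moves it.
- plate_corner (a point): Point at mid thickness (24 mm over the bench) on the plate's left-hand long edge, 14 mm from its free front end: at (-133, 18, 6) in the plate's frame. Push here towards the plate's -y. The plate is free in the air there, over bare bench.
- spout (a point): Tip of the brass spout, 68 over the bench; 14 over the rim of a tin in the nest. Its pipe runs back from it at 80 to 96 over the bench.
- tin: Empty aluminium tin, 55 across, 24 high; origin at the middle of its underside. It stands loose on the plate inside a nest ring 59 inside, 6 high, centred at (-58, -29, 12) of the plate's frame.
- beaker: Bystander: glass beaker with green oil, 74 x 82 x 94, at the right; origin under its middle.
- wax_jar: Bystander: glass jar with a yellow lid, 63 across, 72 high, far right; origin under its middle.
- lid_1: Bystander: white tin lid, 58 across, 10 high, at the right front; origin under its middle.
- tin_12: Bystander: filled balm tin, 55 across, 24 high, in front of the doser; origin under its middle.
- tin_06: Bystander: filled balm tin, 55 across, 24 high, right of the doser; origin under its middle.
Things that resemble listed ones, but are neither listed nor needed, are in the scene too. Leave any orange look-alike of the tin alone.

How it is judged:
By the outcome, as a careful person would: the job done as asked, in the order asked, and still so for the second after the job is handed in, with the robot touching nothing.
It also fails if it takes over 62 s, if anything falls off the work surface, if the arm or the gripper's body presses on something with over 40 N, if the wrist force passes 120 N, or if a joint passes its speed limit or range.

## Working session

There is one attempt and no reset: what is moved stays moved. The work goes in short steps, Python scripts to look and compute and a shell command to move; the robot and the scene stay as the last step left them, time stands still between calls to the robot, and variables do not carry over. Pictures are saved under pics/ and viewed, at most 10 in all, crops included, and the job is handed in when it is done.

```bash
ls; mkdir -p pics; python3 - <<'E'
from plant import readout, read_camera, get_calibration
import cv2,numpy as np
np.set_printoptions(precision=4,suppress=True)
for n in("side","top"):
    im=read_camera(n);cv2.imwrite(f"pics/{n}0.png",im[...,::-1]);c=get_calibration(n);print(n,c)
print(readout.read_state())
E
```

```text
pics
side {'fovy': 57.12953077873344, 'cx': 261.42783676211303, 'cy': 199.5444689038345, 'pose': array([[-0.9912, -0.0523,  0.1213,  0.3736],
       [-0.1314,  0.4834, -0.8655,  0.9611],
       [-0.0134, -0.8738, -0.486 ,  0.6857],
       [ 0.    ,  0.    ,  0.    ,  1.    ]])}
top {'fovy': 42.678743735487224, 'cx': 252.03356254594078, 'cy': 191.67137271924426, 'pose': array([[-0.0257, -0.9905,  0.1351,  0.3314],
       [-0.9994,  0.0283,  0.0175, -0.0773],
       [-0.0212, -0.1346, -0.9907,  1.6094],
       [ 0.    ,  0.    ,  0.    ,  1.    ]])}
{'t': 0.1, 'q': array([-1.4314,  0.1311,  1.4892,  0.    ,  1.523 , -0.0854]), 'dq': array([ 0.001 , -0.0027, -0.0032,  0.0003, -0.0012, -0.0004]), 'joint_torque': array([ -0.0003, -56.1344, -49.31  ,   0.0769,   0.0291,  -0.0001]), 'tool_pos': array([ 0.1337, -0.5844,  0.2365]), 'orientation': array([-3.1202, -0.3522,  0.0001]), 'force': array([ 0.628 , -0.2309, -0.1084]), 'wrist_torque': array([ 0.0528, -0.0713, -0.0488]), 'gripper_force': 0.0, 'opening': 0.09341461355532123}
```

View pics/side0.png

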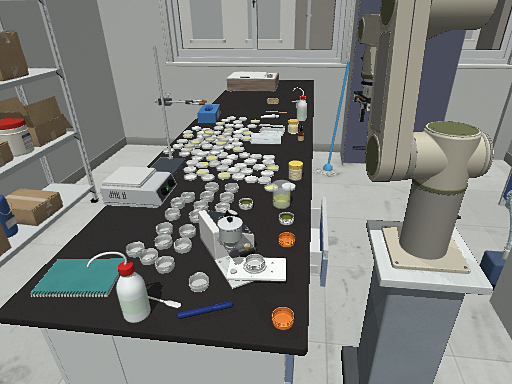

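View pics/top0.png

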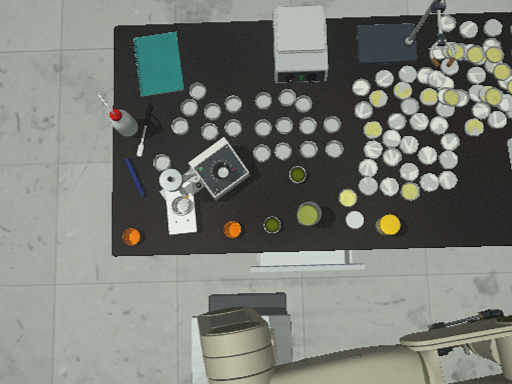

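```bash
python3 - <<'E'
import cv2,numpy as np
a=cv2.imread("pics/top0.png")[120:250,145:275];b=cv2.imread("pics/side0.png")[190:300,170:300]
a=cv2.resize(a,None,fx=4.6,fy=4.6,interpolation=cv2.INTER_CUBIC);b=cv2.resize(b,None,fx=4.6,fy=4.6,interpolation=cv2.INTER_CUBIC)
cv2.imwrite("pics/a.png",a);cv2.imwrite("pics/b.png",b)
E
```

```text
(no output)
```

View pics/a.png

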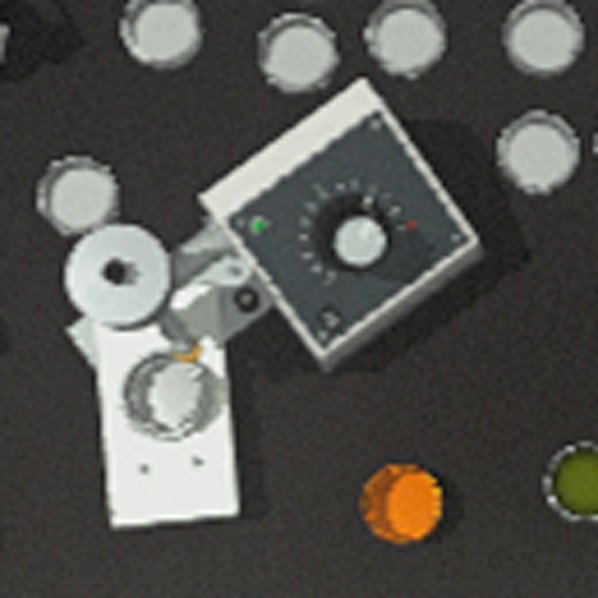

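View pics/b.png

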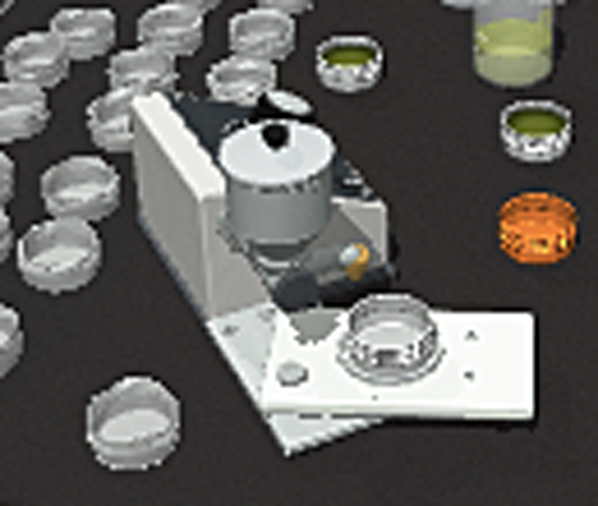

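```bash
cat > h.py <<'E'
import cv2,numpy as np
from plant import readout, read_camera, get_calibration
np.set_printoptions(precision=4,suppress=True)
def ray(n,uv):
    c=get_calibration(n);f=192/np.tan(np.radians(c["fovy"]/2));P=c["pose"]
    return P[:3,3],P[:3,:3]@np.array([(uv[0]-c["cx"])/f,(uv[1]-c["cy"])/f,1])
def onz(n,uv,z):
    o,d=ray(n,uv);return o+d*(z-o[2])/d[2]
def proj(n,p):
    c=get_calibration(n);f=192/np.tan(np.radians(c["fovy"]/2));P=c["pose"]
    q=P[:3,:3].T@(np.asarray(p)-P[:3,3]);return np.array([c["cx"]+f*q[0]/q[2],c["cy"]+f*q[1]/q[2]])
def crop(u,v): return np.array([145+(u+.5)/4.6-.5,120+(v+.5)/4.6-.5])
E
python3 - <<'E'
from h import *
im=cv2.imread("pics/top0.png");g=im.min(2)
# knob cap
m=np.zeros_like(g);m[163:182,213:233]=(g[163:182,213:233]>130)
n,l,s,c=cv2.connectedComponentsWithStats(m);i=1+np.argmax(s[1:,4]);print("cap",s[i],c[i])
K=onz("top",c[i],.1177);print("knobtop",K)
# back top edge
A=onz("top",crop(200,197),.111);B=onz("top",crop(363,80),.111)
C=onz("top",crop(478,240),.05)
print(A,B,np.linalg.norm(A-B))
d=A-B; yaw=np.arctan2(-d[0],d[1]);print("yaw",np.degrees(yaw))
H=onz("top",crop(118,275),.192)
R=np.array([[np.cos(yaw),-np.sin(yaw),0],[np.sin(yaw),np.cos(yaw),0],[0,0,1]])
O=K-R@np.array([-.0348,-.1,.1177]);print("origin",O)
L=lambda p:R.T@(p-O)
print("hopper local",L(H),"corners",L(A),L(B))
# panel points
nrm=np.array([-.423,0,.906]);P0=np.array([-.02,-.1,.086])
ex=np.array([0,-1,0]);ey=np.array([.906,0,.423]) # right, up on the panel as seen from front
for nm,uv,off in[("red",(412,225),0),("white",(368,202),.007),("led",(259,226),0),("t12",(328,278),0),("cap",(360,241),.035)]:
    o,dd=ray("top",crop(*uv));o=L(o);dd=R.T@dd
    p=o+dd*((P0+off*nrm-o)@nrm)/(dd@nrm)-P0
    print(nm,p@ex*1e3,p@ey*1e3,"ang",np.degrees(np.arctan2(p@ey,p@ex)),np.hypot(p@ex,p@ey)*1e3)
for nm,uv in[("fl",(112,527)),("fr",(239,517)),("bl?",(95,330)),("r",(225,330))]:
    p=onz("top",crop(*uv),.03);print(nm,p,L(p))
for t in[(145,468),(197,461)]:print(onz("top",crop(*t),.03))
print("spout?",L(onz("top",crop(190,354),.068)))
E
python3 - <<'E'
import sys;sys.path.insert(0,'.')
import cv2
a=cv2.imread("pics/top0.png")[155:192,205:242]
cv2.imwrite("pics/c.png",cv2.resize(a,None,fx=16,fy=16,interpolation=cv2.INTER_CUBIC))
E
```

```text
cap [218 167  11  11  85] [222.7529 171.8471]
knobtop [0.5992 0.0378 0.1177]
[0.6333 0.1458 0.111 ] [0.711 0.034 0.111] 0.13613937352950628
yaw 34.78015906038575
origin [ 0.5707  0.1398 -0.    ]
hopper local [0.0244 0.04   0.192 ] corners [ 0.0548 -0.0308  0.111 ] [ 0.0548 -0.1669  0.111 ]
red 37.021716013300484 -21.88860328121272 ang -30.593144524061422 43.00835279537901
white 20.977439157031526 11.176190194929898 ang 28.047437159761195 23.768891031350343
led -48.56438362779196 40.34060395779826 ang 140.28486474746668 63.13369690448418
t12 -31.249210767379576 -17.404226974838366 ang -150.8844089424762 35.76898503139002
cap 0.019357510593231986 -0.60724683628963 ang -88.17417211522658 0.6075552924632719
fl [0.4165 0.2215 0.03  ] [-0.08   0.155  0.03 ]
fr [0.4211 0.1324 0.03  ] [-0.1271  0.0792  0.03  ]
bl? [0.556  0.2332 0.03  ] [0.0412 0.0851 0.03  ]
r [0.5534 0.1409 0.03  ] [-0.0136  0.0108  0.03  ]
[0.4572 0.1981 0.03  ]
[0.4612 0.1615 0.03  ]
spout? [-0.0203  0.0387  0.068 ]
```

View pics/c.png

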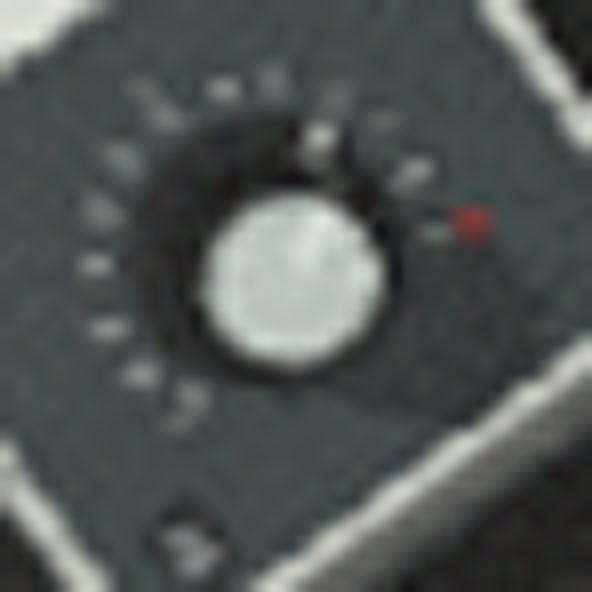

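Pointer end sits at crop (320,135) and the red dot at (470,222), about 60° apart on the panel, so the dial looks 3 clicks open. The plate points toward the robot with the tin in its nest. Moving above the knob now.

```bash
python3 -m handwheel '[[3.35,4.46,0,0.07,0],[3.35,4.46,0,0.07,0],[3.35,4.46,0,0.07,0.4],[3.35,4.46,0,0.07,0.4],[3.35,4.46,0,0.07,0.4],[3.35,4.46,0,0.07,0.4],[3.35,4.46,0,0.07,0.4]]'; python3 -m handwheel '[[3.35,4.46,0,0.07,0.4],[3.35,4.46,0,0.07,0.4],[3.35,4.46,0,0.07,0.4],[3.35,4.46,0,0.07,0.4],[3.35,4.46,0,0.07,0.4],[3.35,4.46,0,0.07,0.4],[3.35,4.46,0,0.07,0.4],[0,0,0,0,0.4],[0,0,0,0,0.4]]'
```

```text
t: 0.98
tool_pos: [0.3689, -0.271, 0.2372]
orientation: [-2.942, -1.102, 0.0]
force: [0.3, 0.1, -0.9]
opening: 0.0563
gripper_force: 0.0
t: 2.1
tool_pos: [0.6023, 0.0394, 0.2367]
orientation: [-2.588, -1.78, 0.002]
force: [-0.7, 0.5, -0.0]
opening: 0.0557
gripper_force: 0.0
```

```bash
python3 -m handwheel '[[0,0,-5,0,0.4],[0,0,-3.8,0,0.4],[0,0,-1.5,0,0.4],[0,0,-1.5,0,0.4],[0,0,0,0,0.4]]'; python3 -m handwheel '[[0,0,0,0,1],[0,0,0,0,1],[0,0,0,0,1],[0,0,0,0,1]]' 40; python3 -c "
from h import *
im=read_camera('side')[195:275,190:290]
cv2.imwrite('pics/d.png',cv2.resize(im[...,::-1],None,fx=6,fy=6,interpolation=cv2.INTER_CUBIC))"
```

```text
t: 2.72
tool_pos: [0.6026, 0.0391, 0.1194]
orientation: [-2.589, -1.779, 0.0]
force: [0.2, -0.0, -0.6]
opening: 0.0558
gripper_force: 0.0
t: 3.22
tool_pos: [0.6009, 0.0404, 0.1206]
orientation: [-2.586, -1.779, 0.004]
force: [-13.7, 2.8, 9.8]
opening: 0.0412
gripper_force: 38.7
```

View pics/d.png

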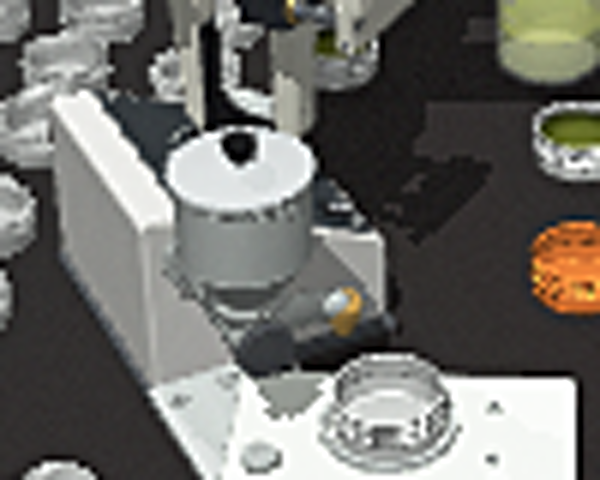

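The fingers hold the knob (opening 41 mm); they are visible behind the hopper at about (200–310, 60–130). Turning clockwise.

```bash
python3 -m handwheel '[[0,0,0,-0.1,1],[0,0,0,-0.1,1],[0,0,0,-0.1,1]]' ; python3 -m handwheel '[[0,0,0,-0.1,1],[0,0,0,-0.1,1],[0,0,0,-0.1,1],[0,0,0,-0.1,1],[0,0,0,-0.1,1],[0,0,0,-0.1,1]]'; python3 -m handwheel '[[0,0,0,-0.1,1],[0,0,0,-0.1,1],[0,0,0,-0.1,1],[0,0,0,0,1]]'; python3 -c "
from h import *;print(readout.read_state()['wrist_torque'])"
```

```text
t: 3.65
tool_pos: [0.6006, 0.0401, 0.1209]
orientation: [-2.825, -1.368, 0.006]
force: [-16.3, 3.4, 10.0]
opening: 0.0398
gripper_force: 40.7
t: 4.4
tool_pos: [0.6007, 0.0412, 0.1208]
orientation: [-3.102, -0.473, 0.006]
force: [-15.4, 4.9, 12.3]
opening: 0.0398
gripper_force: 42.1
t: 4.9
tool_pos: [0.6009, 0.041, 0.1219]
orientation: [-3.139, -0.007, 0.006]
force: [-19.4, 3.8, 19.5]
opening: 0.0412
gripper_force: 43.1
[1.7942 3.6474 0.4128]
```

```bash
python3 -m handwheel '[[0,0,0,0,0.4],[0,0,0,0,0.4],[-0.1,0.1,0.1,0.15,0.4],[0,0,0,0.15,0.4],[0,0,0,0.15,0.4],[0,0,0,0.15,0.4],[0,0,0,0.15,0.4],[0,0,0,0.15,0.4],[0,0,0,0,0.4]]' ; python3 -m handwheel '[[0,0,0,0,1],[0,0,0,0,1],[0,0,0,0,1],[0,0,0,-0.1,1],[0,0,0,-0.1,1],[0,0,0,-0.1,1],[0,0,0,-0.1,1],[0,0,0,-0.1,1]]'; python3 -c "
from h import *;print(readout.read_state()['wrist_torque'])"
```

```text
t: 6.02
tool_pos: [0.6021, 0.0403, 0.1207]
orientation: [2.826, 1.372, 0.001]
force: [0.4, -0.0, 1.2]
opening: 0.056
gripper_force: 0.0
t: 7.02
tool_pos: [0.6025, 0.0419, 0.1209]
orientation: [-3.077, -0.627, -0.004]
force: [-3.7, 1.6, 4.8]
opening: 0.0396
gripper_force: 40.1
[0.5847 0.9466 1.1905]
```

```bash
python3 -m handwheel '[[0,0,0,0,0.4],[0,0,0,0,0.4],[0,0,6,0,0.4],[0,0,6,0,0.4],[0,-6,0,0,0.4],[0,-6,0,0,0.4],[0,-6,0,0,0.4],[0,-6,0,0,0.4],[0,0,0,0,0.4]]' ; python3 -c "
from h import *
im=read_camera('top')[...,::-1];cv2.imwrite('pics/top1.png',im)
cv2.imwrite('pics/e.png',cv2.resize(im[155:192,205:242],None,fx=14,fy=14,interpolation=cv2.INTER_CUBIC))"
```

```text
t: 8.15
tool_pos: [0.6006, -0.2042, 0.2399]
orientation: [3.078, 0.623, -0.002]
force: [0.4, 0.4, 0.5]
opening: 0.056
gripper_force: 0.0
```

View pics/e.png

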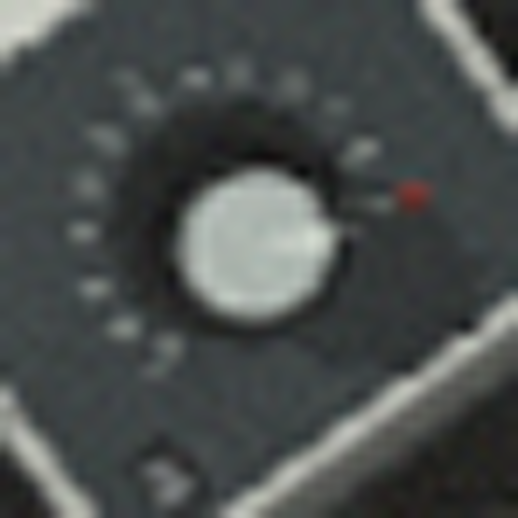

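```bash
python3 - <<'E'
from h import *
y=np.radians(34.78);R=np.array([[np.cos(y),-np.sin(y),0],[np.sin(y),np.cos(y),0],[0,0,1]]);O=np.array([.5707,.1398,0])
nrm=np.array([-.423,0,.906]);P0=np.array([-.02,-.1,.086]);ex=np.array([0,-1,0]);ey=np.array([.906,0,.423])
for n in range(5):
    a=np.radians(-30+20*n);p=O+R@(P0+.007*nrm+.0265*(np.cos(a)*ex+np.sin(a)*ey));u=proj("top",p)
    print(n,u,"e:",(u-[205,155]+.5)*14,"c:",(u-[205,155]+.5)*16)
E
```

```text
0 [229.4725 169.3474] e: [349.6146 207.8637] c: [399.5596 237.5585]
1 [228.7456 166.5796] e: [339.4379 169.1149] c: [387.929  193.2742]
2 [227.1059 164.2484] e: [316.482  136.4776] c: [361.6937 155.9744]
3 [224.7462 162.6371] e: [283.4466 113.9192] c: [323.939  130.1933]
4 [221.9487 161.9449] e: [244.282  104.2284] c: [279.1794 119.1182]
```

Pointer end at about (343,230), next to the red dot (412,197): closed, in line with the prediction, and the wrist torque at the stop agrees. Now two strokes of two clicks each.

```bash
python3 -m handwheel '[[0,6,0,-0.1,0.4],[0,6,0,-0.1,0.4],[0,6,0,0,0.4],[0,6,0,0,0.4],[0,0,0,0,0.4],[0,0,-6,0,0.4],[0,0,-3,0,0.4],[0,0,-1.5,0,0.4],[0,0,-1.5,0,0.4],[0,0,0,0,0.4]]'; python3 -m handwheel '[[0,0,0,0,1],[0,0,0,0,1],[0,0,0,0,1]]';  python3 -m handwheel '[[0,0,0,0.1,1],[0,0,0,0.1,1],[0,0,0,0.1,1],[0,0,0,0.1,1],[0,0,0,0.1,1],[0,0,0,0.1,1],[0,0,0,0.1,1],[0,0,0,0.1,1],[0,0,0,0,1]]';python3 -m handwheel '[[0,0,0,0,0.4],[0,0,0,0,0.4],[0,0,6,0,0.4],[0,0,6,0,0.4],[0,-6,0,-0.16,0.4],[0,-6,0,-0.16,0.4],[0,-6,0,-0.16,0.4],[0,-6,0,-0.16,0.4],[0,0,0,-0.16,0.4]]' ; python3 -c "
from h import *
im=read_camera('top')[...,::-1];cv2.imwrite('pics/top2.png',im)
cv2.imwrite('pics/f.png',cv2.resize(im[155:192,205:242],None,fx=14,fy=14,interpolation=cv2.INTER_CUBIC))"
```

```text
t: 9.45
tool_pos: [0.6015, 0.0404, 0.1201]
orientation: [-3.125, -0.321, 0.001]
force: [-0.2, 0.1, 0.9]
opening: 0.0559
gripper_force: 0.0
t: 9.82
tool_pos: [0.6026, 0.0411, 0.1219]
orientation: [-3.124, -0.322, -0.003]
force: [-0.5, 3.2, 4.5]
opening: 0.0399
gripper_force: 39.4
t: 10.95
tool_pos: [0.602, 0.042, 0.1216]
orientation: [-2.751, -1.515, -0.003]
force: [-5.7, 8.4, 4.7]
opening: 0.0401
gripper_force: 42.0
t: 12.08
tool_pos: [0.6009, -0.2048, 0.2402]
orientation: [3.125, 0.304, -0.001]
force: [1.1, -0.3, -0.0]
opening: 0.0558
gripper_force: 0.0
```

View pics/f.png

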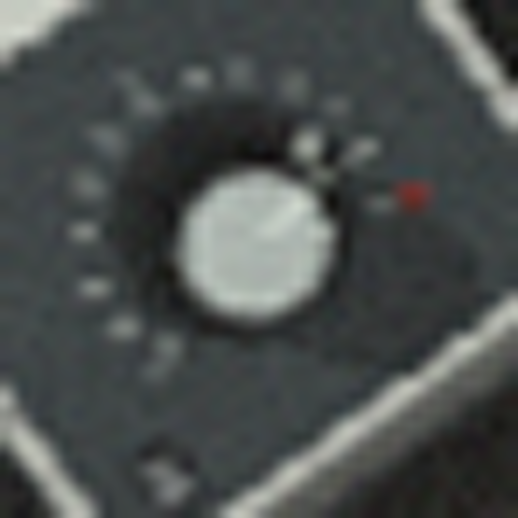

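Pointer end at (310,148), which is click 2 (predicted (316,136)). Second stroke.

```bash
python3 -m handwheel '[[0,6,0,0,0.4],[0,6,0,0,0.4],[0,6,0,0,0.4],[0,6,0,0,0.4],[0,0,0,0,0.4],[0,0,-6,0,0.4],[0,0,-3,0,0.4],[0,0,-1.5,0,0.4],[0,0,-1.5,0,0.4],[0,0,0,0,0.4]]'; python3 -m handwheel '[[0,0,0,0,1],[0,0,0,0,1],[0,0,0,0,1]]';  python3 -m handwheel '[[0,0,0,0.1,1],[0,0,0,0.1,1],[0,0,0,0.1,1],[0,0,0,0.1,1],[0,0,0,0.1,1],[0,0,0,0.1,1],[0,0,0,0.1,1],[0,0,0,0.1,1],[0,0,0,0,1]]';python3 -m handwheel '[[0,0,0,0,0.4],[0,0,0,0,0.4],[0,0,6,0,0.4],[0,0,6,0,0.4],[0,-6,0,0,0.4],[0,-6,0,0,0.4],[0,-6,0,0,0.4],[0,-6,0,0,0.4],[0,0,0,0,0.4]]' ; python3 -c "
from h import *
im=read_camera('top')[...,::-1];cv2.imwrite('pics/top3.png',im)
cv2.imwrite('pics/g.png',cv2.resize(im[155:192,205:242],None,fx=14,fy=14,interpolation=cv2.INTER_CUBIC))"
```

```text
t: 13.38
tool_pos: [0.6016, 0.0402, 0.1201]
orientation: [3.125, 0.321, -0.001]
force: [0.1, 0.1, -0.9]
opening: 0.056
gripper_force: 0.0
t: 13.75
tool_pos: [0.6026, 0.0411, 0.1218]
orientation: [-3.124, -0.322, -0.003]
force: [-0.4, 2.6, 6.1]
opening: 0.0402
gripper_force: 39.4
t: 14.88
tool_pos: [0.6021, 0.042, 0.1216]
orientation: [-2.751, -1.515, -0.003]
force: [-5.1, 9.0, 5.1]
opening: 0.0401
gripper_force: 42.0
t: 16.0
tool_pos: [0.6009, -0.2045, 0.2402]
orientation: [2.757, 1.504, -0.002]
force: [0.7, 0.7, 0.8]
opening: 0.0557
gripper_force: 0.0
```

View pics/g.png

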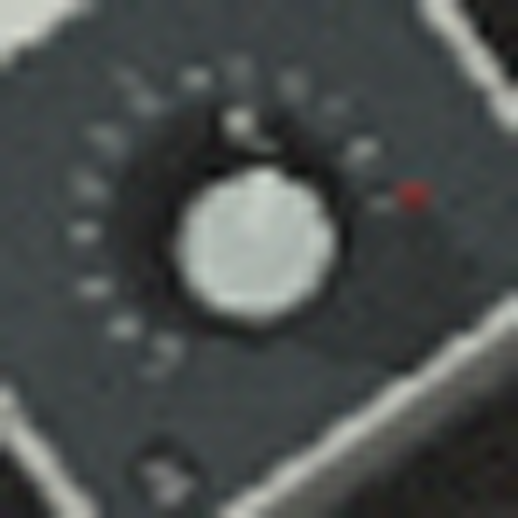

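Pointer end at (238,122), pointing at the fifth tick counting red as 0: four clicks open. Now to the free corner of the plate.

```bash
python3 -m handwheel '[[-1.9,5.2,0,-0.083,1],[-1.9,5.2,0,-0.083,1],[-1.9,5.2,0,-0.083,1],[-1.9,5.2,0,-0.083,1],[-1.9,5.2,0,-0.083,1],[-1.9,5.2,0,-0.083,1],[-1.9,5.2,0,-0.083,1],[-1.9,5.2,0,-0.083,1],[-1.9,5.2,0,-0.083,1],[0,0,0,0,1]]'; python3 - <<'E'
from h import *
s=readout.read_state();print(s['q'],s['tool_pos'])
im=read_camera('side')[...,::-1];cv2.imwrite('pics/side1.png',im)
hsv=cv2.cvtColor(cv2.imread('pics/top0.png'),cv2.COLOR_BGR2HSV)
m=cv2.inRange(hsv,(5,150,100),(20,255,255));n,l,st,c=cv2.connectedComponentsWithStats(m)
for i in range(1,n):
    if st[i,4]>60: print(onz("top",c[i],.012))
E
```

```text
t: 17.3
tool_pos: [0.4283, 0.2725, 0.2406]
orientation: [-3.113, -0.413, 0.0]
force: [-0.9, -0.9, 0.8]
opening: 0.0002
gripper_force: 0.0
[ 0.4649 -0.1233  1.7368  0.0011  1.5278  1.772 ] [0.4283 0.2725 0.2406]
[0.429  0.0194 0.012 ]
[0.4145 0.3484 0.012 ]
```

```bash
python3 -m handwheel '[[0.3,-0.5,-5.5,0,1],[0,0,-5.5,0,1],[0,0,-5,0,1],[0,0,-3,0,1],[0,0,-1.7,0,1],[0,0,0,0,1]]'; python3 -m handwheel '[[0,-0.8,0,0,1],[0,-0.6,0,0,1],[0,-0.5,0,0,1],[0,-0.5,0,0,1],[0,-0.5,0,0,1],[0,-0.5,0,0,1],[0,-0.5,0,0,1],[0,-0.5,0,0,1]]';python3 -m handwheel '[[0,-0.5,0,0,1],[0,-0.5,0,0,1],[0,-0.5,0,0,1],[0,-0.5,0,0,1],[0,-0.5,0,0,1],[0,-0.5,0,0,1]]'
```

```text
t: 18.1
tool_pos: [0.4333, 0.2627, 0.0327]
orientation: [3.115, 0.403, -0.003]
force: [-0.6, -0.5, 0.6]
opening: 0.0004
gripper_force: 0.0
t: 19.1
tool_pos: [0.4338, 0.2192, 0.0334]
orientation: [-3.116, -0.404, 0.0]
force: [0.4, 0.7, 0.3]
opening: 0.0008
gripper_force: 0.5
t: 19.85
tool_pos: [0.4337, 0.1892, 0.0334]
orientation: [3.116, 0.404, -0.0]
force: [-0.3, 1.3, 0.5]
opening: 0.0007
gripper_force: 0.5
```

```bash
python3 -m handwheel '[[0,-0.4,0,0,1],[0,-0.4,0,0,1]]';python3 -m handwheel '[[0,-0.3,0,0,1],[0,-0.2,0,0,1]]'
```

```text
t: 20.1
tool_pos: [0.4337, 0.1812, 0.0334]
orientation: [-3.116, -0.404, 0.0]
force: [0.8, 1.4, 0.6]
opening: 0.0004
gripper_force: 0.5
t: 20.35
tool_pos: [0.4337, 0.1763, 0.0334]
orientation: [3.116, 0.404, -0.0]
force: [0.2, 1.0, 0.8]
opening: 0.0002
gripper_force: 0.4
```

```bash
for i in 1; do python3 -m handwheel '[[0,-0.3,0,0,1],[0,-0.2,0,0,1]]';python3 -m handwheel '[[0,-0.2,0,0,1],[0,-0.1,0,0,1]]'; python3 -m handwheel '[[0,-0.15,0,0,1],[0,0,0,0,1]]'; done
```

```text
t: 20.6
tool_pos: [0.4338, 0.1714, 0.0334]
orientation: [-3.116, -0.404, 0.0]
force: [-0.5, 0.0, 0.6]
opening: 0.0005
gripper_force: 0.4
t: 20.85
tool_pos: [0.4338, 0.1686, 0.0335]
orientation: [-3.115, -0.404, -0.0]
force: [0.7, 3.8, -0.7]
opening: 0.0008
gripper_force: 1.4
t: 21.1
tool_pos: [0.4338, 0.1679, 0.0336]
orientation: [-3.114, -0.404, -0.001]
force: [-0.1, 7.0, -1.6]
opening: 0.0005
gripper_force: 2.7
```

```bash
python3 -m handwheel '[[0,-0.1,0,0,1],[0,-0.1,0,0,1],[0,0,0,0,1]]'; python3 -m handwheel '[[0,1,0,0,1],[0,4,0,0,1],[0,4,0,0,1],[0,0,6,0,1],[0,0,6,0,1],[0,0,6,0,1],[-3,4,0,0,1],[-3,4,0,0,1],[-3,4,0,0,1],[0,0,0,0,1]]'; python3 - <<'E'
from h import *
im=read_camera('top')[...,::-1];cv2.imwrite('pics/top4.png',im);a=im[135:245,150:260]
b=read_camera('side')[...,::-1][190:300,190:300]
cv2.imwrite('pics/h.png',cv2.resize(np.hstack([a,b]),(800,400),interpolation=cv2.INTER_CUBIC))
E
```

```text
t: 21.48
tool_pos: [0.434, 0.1672, 0.0337]
orientation: [-3.112, -0.404, -0.002]
force: [1.0, 13.9, -3.0]
opening: 0.0009
gripper_force: 5.4
t: 22.72
tool_pos: [0.3418, 0.3769, 0.2133]
orientation: [3.114, 0.41, -0.001]
force: [-0.2, -0.3, 0.2]
opening: 0.0004
gripper_force: 0.0
```

View pics/h.png

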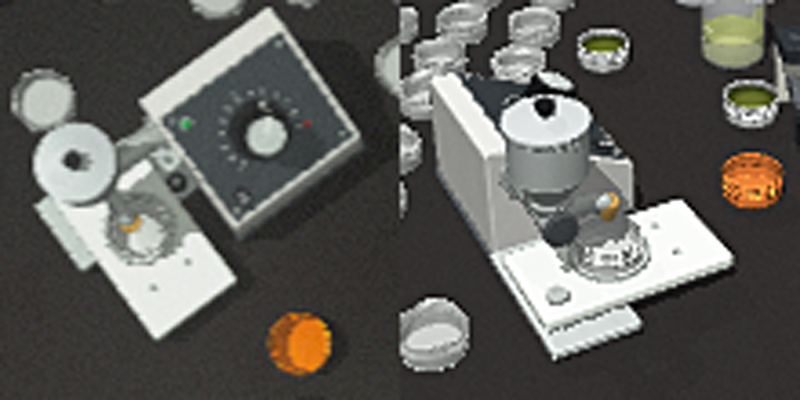

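The plate is parallel to the doser: its front edge, (158,338) to (238,283), lies at about 34.5° against the doser's 34.8°. The tin stands in its nest under the spout at about (135,225), and the dial pointer is still at click 4.

```bash
python3 -c "
from plant import job;print(job.close_job())"
```

```text
the job is handed in; nothing more can be done
None
```

The job is handed in: the dial was turned to its closed stop and then opened four clicks, and the plate was pushed home until the force rose at its stop, with the tin standing in its nest under the spout; it took about 23 s of the 62 s allowed.

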